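Pack a dental bridge in its transit case and snap the case shut

ROBOT

A 6-joint arm with a two-finger parallel gripper is mounted at the origin on the work surface. World frame = base frame: x ahead of the robot, y to its left, z up, the work surface at z = 0. Lengths are in m, angles in rad, forces in N, time in s.
With the tool pointing down it reaches from about 0.25 to 0.775 m from the base axis. Payload 8.9 kg.
Tool frame: the origin (TCP) lies at the very end of the fingers, on their centre line; the grasp point (between the pads) lies 19 mm behind it; z points along the fingers, x is the direction in which the jaws open and shut, and the axes are right-handed (so a half turn about z gives the same grasp; the last joint's range is limited). The gripper opens to 85 mm and grips with 20 to 120 N. Pads are 22 mm wide; open, the fingers measure 114 mm over their backs; the gripper's body (76 mm by 85 mm) begins 54 mm behind the grasp point. The pads swing forward as they close: fully open they stand 13 mm farther back than shut.
Start: joints at [1.048, 0.291, -0.153, 1.127, 0, 1.431], TCP at [0.197, 0.487, 0.231] pointing down, gripper open.
Joint ranges: [-2.52, 2.52], [-0.91, 1.74], [-1.3, 1.37], [-1.96, 2.02], [-1.52, 1.47], [-3.14, 3.14]. Speed limits (rad/s): [2.22, 2.22, 2.79, 3.14, 3.14, 3.14].

INTERFACE

Orientations are given as [roll, pitch, yaw] about the fixed x, y, z axes, in that order (R = Rz(yaw) Ry(pitch) Rx(roll)).
In Python, from workcell import sensors, cams, ctrl, boxes_of gives the robot as it stands.
- The arm moves only by the shell command python3 -m handwheel 'ROWS' [FORCE]. ROWS is JSON, a list of rows, each an object with "rotation": the turn, a rotation vector about the tool's x, y, z each as a share of 90 degrees, from -1 to 1, a list of three; "translation": the shift along the tool's x, y, z each as a share of 15 cm, from -1 to 1, a list of three; "hand": the opening, from 0 (shut) to 1 (fully open). A call has 1 to 10 rows; each row is the pose to reach, as a shift and turn from the pose commanded when the call began, along the tool's axes at that moment; what a row does not reach only later rows make up. A row lasts 1/12 s, in which the tool goes at most 41.7 mm and 7.16 degrees, less where a joint would pass 70% of its speed; a pose out of reach is approached as far as the arm can. A call with a number of a shift or a turn outside -1 to 1 is refused whole. A call with a gripper value outside its range is refused whole. The fingers move at their own pace and stop on an object; FORCE is the grip in N (left out, the last holds). Time passes only in rows, so rows that repeat a pose let the fingers close. It gives the time, the measured TCP pose, the force and the opening at its end, in the units of the state.
- sensors.sense(): the state, without advancing time (a new reading comes with each control period).
- cams.snapshot(name): name is "scene" or "side" or "wrist"; returns a dict with "image" (480x640x3 uint8, red, green, blue), "range_z" (480x640 float32, m along the optical axis (not along the pixel's ray), 0 where there is no reading), "fov_y" (degrees; the focal length in pixels is half the picture's height over the tangent of half this angle, whatever the lens; pixels are square), "cx", "cy" (the principal point, pixels), "cam_to_world" (4x4, takes a point from camera to world coordinates); the wrist camera has in their place "hand_eye" (4x4, takes a point from camera to tool coordinates, whose origin is the TCP and whose axes are the tool frame's). Camera axes: x right, y up, looking along -z (the intrinsics and any distortion apply to the point x, -y, -z); pixel columns grow to the right and rows downward; lengths in m; the calibration is good to about 2 mm. A picture is of the moment at which its call begins: read the wrist's pose just before it.
- ctrl.finish_job(): hands the job in, once; it reports no verdict.
Trained networks look in a picture, given as the dict that the camera call returned (one of the last four; its "shot" number tells which), for a name from the list of things; names that differ only in an ending like _2 or _b are one class to them, and where a whole thing is asked for, a point or a joint stands for the part that bears it (a point fixed in the world has none). Each returns a list of dicts, best first, with "confidence" (0 to 1); they miss things now and then, are a little off and sometimes report something else, mostly with a low value. They report only what shows in the picture. A call takes as long as a camera call. They do not tell look-alikes from the thing itself.
- boxes_of(picture, name): "box" ([centre column, centre row, width, height] in pixels, round what is visible of it).
The state is a dict: "time": time; "q": joint angles; "dq": joint speeds; "joint_efforts": joint torques, N m; "tcp_pos": TCP position; "orientation": TCP orientation; "wrist_force": force on the tool from outside, world axes, zero at the start; "moment": the same for the moment, N m; "gripper_width": finger opening in m.
Only numpy, scipy, OpenCV 4.12 (cv2) and the standard library are available. Lean on these libraries where they do the work, as an engineer would, in place of code of your own. Each camera call takes 0.05 s, during which the arm holds its last target. There are 200 camera calls.

TASK

With the steel tweezers from their stand, pick up the three-tooth bridge from the white tile, lower it onto the floor of the open transit case before letting it go, and put the tweezers back upright in their stand. Then shut the case's lid and press its four snap tabs down, one after another, until every one has snapped. Never touch the bridge with the gripper's fingers, do not press a tab while the lid is open, and leave the single crown, the jar and the dropper bottle where they are.

Things in the scene. Friction and masses are not known exactly. Their poses are not given: they have to be found in the camera images.
- case: grey transit case fixed to the bench, outside 120 (x) by 160 (y) by 46 mm high, walls 5 mm, inner floor 5.5 mm above the bench; origin at the centre of its underside; the lid's hinge lies along the top of its +x wall (60 mm to +x, 46 mm up) parallel to its y axis
- lid (a joint): grey lid, 120 by 160 mm, 6 mm thick (8 in the middle), underside level with its hinge line when shut, hinged along the case's +x top edge. Joint, rad: 0 = shut, 1.57 = upright, 2.0 = stop, leaning back to +x. Starts at 1.75 to 1.95, stiff hinge. Pushed on its back (outer) face towards the case's -x it falls shut by itself from below 0.9. That face is clear 30 mm either side of its middle, between the front tabs
- lid_edge (a point): middle of the lid's free edge, on its outer face (the face that is on top when shut), 120 mm from the hinge; x axis points from the edge to the hinge, z axis out of the outer face
- tab_front_left (a joint): white snap tab hinged on the lid's front (free) edge, 48 mm to the case's +y from its middle; 30 mm wide, reaches 28 mm out from the edge, 4 mm thick. Joint, rad: 0 = raised (0.5 above the lid's plane), 0.32 = over-centre, 0.75 = snapped down (0.25 below it). Let go before 0.32 it springs back up; past it, it snaps down by itself. 6 to 10 N on its outer end
- tab_front_right (a joint): white snap tab hinged on the lid's front (free) edge, 48 mm to the case's -y from its middle; 30 mm wide, reaches 28 mm out from the edge, 4 mm thick. Joint, rad: 0 = raised (0.5 above the lid's plane), 0.32 = over-centre, 0.75 = snapped down (0.25 below it). Let go before 0.32 it springs back up; past it, it snaps down by itself. 6 to 10 N on its outer end
- tab_left (a joint): white snap tab hinged to the middle of the lid's +y side edge; 30 mm wide, reaches 28 mm out from the edge, 4 mm thick. Joint, rad: 0 = raised (0.5 above the lid's plane), 0.32 = over-centre, 0.75 = snapped down (0.25 below it). Let go before 0.32 it springs back up; past it, it snaps down by itself. 6 to 10 N on its outer end
- tab_right (a joint): white snap tab hinged to the middle of the lid's -y side edge; 30 mm wide, reaches 28 mm out from the edge, 4 mm thick. Joint, rad: 0 = raised (0.5 above the lid's plane), 0.32 = over-centre, 0.75 = snapped down (0.25 below it). Let go before 0.32 it springs back up; past it, it snaps down by itself. 6 to 10 N on its outer end
- tab_front_left_end (a point): a point on the upper face side of the front left tab, on its mid-line 24 mm out from its hinge (the hinge is 3 mm under the lid's outer face, at the lid's edge); it moves with the tab. Pressing here straight down until the point is level with the closed lid's face is enough to snap it
- tab_front_right_end (a point): a point on the upper face side of the front right tab, on its mid-line 24 mm out from its hinge (the hinge is 3 mm under the lid's outer face, at the lid's edge); it moves with the tab. Pressing here straight down until the point is level with the closed lid's face is enough to snap it
- tab_left_end (a point): a point on the upper face side of the left tab, on its mid-line 24 mm out from its hinge (the hinge is 3 mm under the lid's outer face, at the lid's edge); it moves with the tab. Pressing here straight down until the point is level with the closed lid's face is enough to snap it
- tab_right_end (a point): a point on the upper face side of the right tab, on its mid-line 24 mm out from its hinge (the hinge is 3 mm under the lid's outer face, at the lid's edge); it moves with the tab. Pressing here straight down until the point is level with the closed lid's face is enough to snap it
- tongs_grip (a point): steel tweezers, 110 mm tall, upright in the stand. Point midway between the flat paddles of the two sprung legs (18 wide, 26 tall, outer faces 40 mm apart when free), 70 mm above the tips, 40 mm below the top; z up, legs close along y. Held across y with 4 to 6 N they stay open; about 13 N (31 mm) closes the tips on a 12 mm part, 20 to 25 N holds it firmly; eased, they spring open
- tongs_tip (a point): the point midway between the lower ends of the tweezers' tips; axes as for the grip point. The tips are 12 mm wide (x), 3 mm thick, 33 mm apart inside at their ends when free, 39 mm over all
- stand_floor (a point): dark steel tweezers stand, fixed: centre of its pocket's floor, where the tips rest, 8 mm above the bench. Pocket 18 (x) by 50 mm (y) inside, 38 mm deep; block 30 by 62 by 46 mm high on a foot plate 70 by 90 mm. The tweezers' closing line lies along y
- bridge_center (a point): ivory ceramic dental bridge, three teeth in one row, 31 mm long (x), 12 mm wide (y) at the middle tooth, 11 mm at the others, 10 to 11 mm high, 14 g; this point is at the middle tooth's centre, 5 mm above its underside. It lies on the white tile; take the middle tooth across y
- tile: white glazed tile with a grey face, fixed, 90 (x) by 120 (y) by 12 mm thick; origin at the centre of its underside on the bench
- crown_center (a point): single ivory crown on the same tile, 11 mm across, 10 mm high; point half-way up. Bystander
- jar: small squat glass jar, 44 mm across, 45 mm high; origin under its centre. Bystander
- dropper: slim white dropper bottle, 28 mm across, 85 mm high; origin under its centre. Bystander
Things that resemble listed ones, but are neither listed nor needed, are in the scene too. What is meant by the case is not blue, and is the larger of those in its own colour.

How it is judged:
On the way, in this order (a step that is already met when the one before it is completed fails the run):
1. the bridge is lifted off the tile, held in the tweezers (height (world z) of bridge_center above 0.035 m and contact force between tongs and bridge above 0.3 N), for 0.1 s.
2. the bridge is lowered to within about 7 mm of the case's floor, still in the tweezers (x of bridge_center in the frame of case between -0.055 and 0.055 m and y of bridge_center in the frame of case between -0.075 and 0.075 m and z of bridge_center in the frame of case below 0.018 m and contact force between tongs and bridge above 0.3 N), for 0.05 s.
3. the tweezers stand in their stand, let go, and the bridge lies in the case (horizontal distance between tongs_tip and stand_floor below 0.02 m and z of tongs_tip in the frame of stand_floor below 0.008 m and angle between tongs_grip's own z axis and vertical below 0.3 rad and x of bridge_center in the frame of case between -0.055 and 0.055 m and y of bridge_center in the frame of case between -0.075 and 0.075 m and z of bridge_center in the frame of case below 0.02 m and contact force between the fingers and tongs below 0.05 N), for 0.2 s.
4. the lid is shut over the bridge (value of joint lid below 0.06 rad and x of bridge_center in the frame of case between -0.055 and 0.055 m and y of bridge_center in the frame of case between -0.075 and 0.075 m and z of bridge_center in the frame of case below 0.02 m), for 0.1 s.
5. all four tabs have snapped down (value of joint each of tab_front_left, tab_front_right, tab_left, tab_right above 0.65 rad and value of joint lid below 0.06 rad), for 0.1 s.
At the end, for the whole second after the job is handed in: Bridge at rest on the case floor (centre under 20 mm above the bench), lid shut (below 0.06 rad), all four tabs above 0.65 rad, tweezers at rest in the stand pocket (tips within 20 mm of its centre and 8 mm of its floor, leaning under 0.3 rad) (all of step 5 and x of bridge_center in the frame of case between -0.055 and 0.055 m and y of bridge_center in the frame of case between -0.075 and 0.075 m and z of bridge_center in the frame of case below 0.02 m and horizontal distance between tongs_tip and stand_floor below 0.02 m and z of tongs_tip in the frame of stand_floor below 0.008 m and angle between tongs_grip's own z axis and vertical below 0.3 rad and linear speed of each of tongs, bridge below 0.02 m/s); the robot touches nothing.
It fails at once if the gripper's fingers touch the bridge (contact force between the fingers and bridge above 0.3 N).
It fails at once if a tab is pressed past half-way while the lid is open (over 0.3 rad) (value of joint lid above 0.3 rad and value of joint any of tab_front_left, tab_front_right, tab_left, tab_right above 0.4 rad).
It fails at once if the single crown, the jar or the dropper bottle is moved by more than 25 mm (distance of any of crown_center, jar, dropper from where it was at the start of the episode above 0.025 m).
It also fails if it takes over 72 s, if anything falls off the work surface, if the arm or the gripper's body presses on something with over 40 N, if the wrist force passes 120 N, or if a joint passes its speed limit or range.

## Working session

There is one attempt and no reset: what is moved stays moved. The work goes in short steps, Python scripts to look and compute and a shell command to move; the robot and the scene stay as the last step left them, time stands still between calls to the robot, and variables do not carry over. Pictures are saved under pics/ and viewed, about 8 in all and at most 12, crops included, and the job is handed in when it is done.

```bash
ls; mkdir -p pics
cat > h.py <<'E'
import numpy as np, cv2
from workcell import sensors, cams, ctrl, boxes_of
from scipy.spatial.transform import Rotation as R
def T_tcp():
    s=sensors.sense(); T=np.eye(4); T[:3,:3]=R.from_euler('xyz',s['orientation']).as_matrix(); T[:3,3]=s['tcp_pos']; return T
def snap(n):
    T=T_tcp(); p=cams.snapshot(n)
    p['M']=p['cam_to_world'] if 'cam_to_world' in p else T@p['hand_eye']
    return p
def cloud(p):
    f=240/np.tan(np.radians(p['fov_y'])/2); z=p['range_z']; h,w=z.shape
    v,u=np.mgrid[:h,:w]
    P=np.stack([(u-p['cx'])/f*z,-(v-p['cy'])/f*z,-z],-1)
    W=P@p['M'][:3,:3].T+p['M'][:3,3]; W[z<=0]=np.nan
    return W
def save(p,n): cv2.imwrite('pics/'+n,cv2.cvtColor(p['image'],cv2.COLOR_RGB2BGR))
E
python3 - <<'E'
from h import *
s=sensors.sense(); print({k:np.round(v,3) for k,v in s.items()})
for c in ['scene','side']:
    p=snap(c); save(p,c+'0.png'); W=cloud(p); np.save(c+'W.npy',W); np.save(c+'I.npy',p['image'])
    print(c,p.keys(),p['fov_y'],p['cx'],p['cy'],np.round(p['M'],3).tolist())
    for n in ['case','lid','tab_left','tongs_grip','stand_floor','bridge_center','tile','crown_center','jar','dropper']:
        try:
            for b in boxes_of(p,n)[:4]:
                x,y,w,h=b['box']; print(n,round(b['confidence'],2),np.round(b['box']),np.round(W[min(479,int(y)),min(639,int(x))],3))
        except Exception as e: print(n,e)
E
```

```text
pics
{'time': np.float64(0.0), 'q': array([ 1.048,  0.291, -0.154,  1.127, -0.   ,  1.431]), 'dq': array([-0.001,  0.   ,  0.   ,  0.001,  0.003, -0.001]), 'joint_efforts': array([-4.0000e-03, -5.3715e+01,  3.3137e+01,  1.6000e-02, -0.0000e+00,
        0.0000e+00]), 'tcp_pos': array([0.196, 0.486, 0.231]), 'orientation': array([-3.141e+00,  1.000e-03,  1.187e+00]), 'wrist_force': array([0.308, 0.769, 0.541]), 'moment': array([ 0.026, -0.   , -0.018]), 'gripper_width': np.float64(0.086)}
scene dict_keys(['image', 'range_z', 'fov_y', 'cx', 'cy', 'cam_to_world', 'shot', 'M']) 47.26513371009354 322.9099243981228 234.09696814069832 [[0.82, -0.488, 0.299, 0.886], [0.572, 0.702, -0.424, -0.5], [-0.003, 0.519, 0.855, 1.084], [0.0, 0.0, 0.0, 1.0]]
case 0.76 [327. 231. 110.  79.] [0.512 0.048 0.009]
case 0.7 [289. 156.  54.  51.] [0.323 0.157 0.034]
case 0.55 [377. 342.  99. 105.] [ 0.755 -0.131  0.053]
case 0.51 [295. 391.  17.  19.] [ 0.681 -0.301  0.058]
lid 0.96 [288. 154.  51.  42.] [0.313 0.162 0.034]
lid 0.85 [375. 340.  95.  99.] [ 0.749 -0.129  0.051]
lid 0.58 [347. 235.  73.  74.] [0
[... 1459 characters left out ...]
2]
tab_left 0.62 [286. 230.  52. 104.] [0.582 0.042 0.125]
tab_left 0.55 [220. 222.  14.  10.] [ 0.737 -0.014  0.065]
tongs_grip 0.92 [355. 149.  15.  32.] [ 0.501 -0.307  0.069]
stand_floor 0.62 [351. 171.  45.  33.] [ 0.504 -0.261  0.039]
bridge_center 0.67 [333. 376.  15.   9.] [0.454 0.265 0.019]
tile 0.59 [322. 390.  59.  71.] [0.468 0.287 0.009]
tile 0.27 [287. 186.  14.  23.] [ 0.595 -0.022  0.174]
crown_center 0.73 [353. 151.  16.  32.] [ 0.501 -0.269  0.091]
crown_center 0.43 [324. 405.   7.   8.] [0.459 0.322 0.022]
crown_center 0.27 [334. 375.  17.  10.] [0.454 0.264 0.019]
jar 0.89 [214. 375.  29.  35.] [0.645 0.313 0.044]
dropper 0.86 [283. 155.  12.  37.] [ 0.67  -0.28   0.045]
```

View pics/scene0.png

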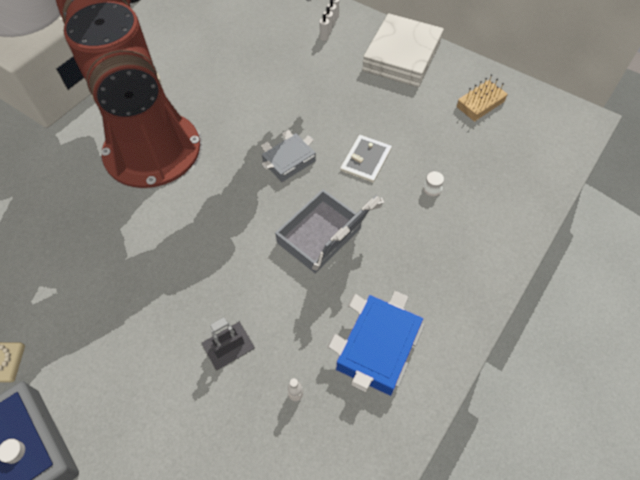

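View pics/side0.png

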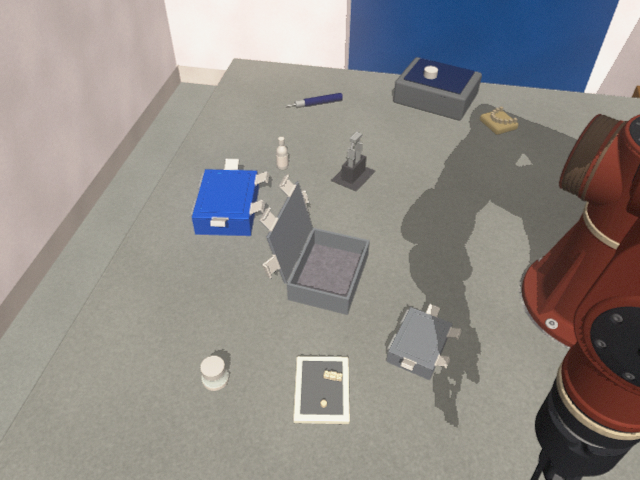

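The scene picture shows the open grey case at about (320,230), the tweezers in their stand at (228,340), and the tile with the bridge at (357,158) and the crown at (370,146). The small grey case at (290,155) and the blue case are look-alikes. Next I'll measure the poses from the depth clouds.

```bash
cat > m.py <<'E'
from h import *
def rect(P,t):
    P=P[:, :2].astype(np.float32)
    (c,s,a)=cv2.minAreaRect(P*1000); print(t,len(P),np.round(c,1),np.round(s,1),round(a,1))
for c in ['scene','side']:
    W=np.load(c+'W.npy'); I=np.load(c+'I.npy').astype(int); 
    def sel(x0,x1,y0,y1,z0,z1): 
        return (W[...,0]>x0)&(W[...,0]<x1)&(W[...,1]>y0)&(W[...,1]<y1)&(W[...,2]>z0)&(W[...,2]<z1)
    print(c,'bench z',np.nanmedian(W[sel(.3,.6,-.3,.3,-.02,.005)][:,2]))
    rect(W[sel(.4,.62,-.1,.14,.040,.050)],'caserim')
    rect(W[sel(.4,.62,-.1,.14,.002,.010)],'casefloor')
    m=sel(.4,.72,-.12,.14,.07,.3); rect(W[m],'lid'); 
    Q=W[m]; 
    for z in [.08,.10,.12,.14,.16,.18]:
        q=Q[abs(Q[:,2]-z)<.008]; print('  lid z',z,len(q),np.round(np.r_[q[:,:2].min(0),q[:,:2].max(0),np.median(q[:,:2],0)],3))
    print('  top',Q[:,2].max())
    rect(W[sel(.40,.55,.20,.36,.007,.035)],'tile')
    m=sel(.42,.52,.22,.35,.0155,.035); n,l,st,ce=cv2.connectedComponentsWithStats(m.astype(np.uint8))
    for i in range(1,n):
        if st[i,4]>5: rect(W[l==i],'  on tile'); print(np.round(np.median(W[l==i],0),3), W[l==i][:,2].max())
    rect(W[sel(.42,.58,-.36,-.2,.040,.050)],'standtop')
    rect(W[sel(.42,.58,-.36,-.2,.003,.013)],'foot')
    rect(W[sel(.42,.58,-.36,-.2,.055,.13)],'tongs'); q=W[sel(.42,.58,-.36,-.2,.055,.13)]; print(np.round(q[q[:,2]>.1].mean(0),3),q[:,2].max())
    rect(W[sel(.6,.7,.24,.35,.01,.06)],'jar'); rect(W[sel(.62,.73,-.34,-.24,.01,.09)],'dropper')
E
python3 m.py
```

```text
scene bench z -0.001308962522438728
caserim 457 [503.7  29.7] [163.1 128.7] 83.2
casefloor 2045 [509.7  19.9] [219.4 239.3] 0.1
lid 798 [592.2  17.8] [216.2  43.3] 80.7
  lid z 0.08 60 [ 0.559 -0.086  0.597  0.117  0.575  0.003]
  lid z 0.1 104 [ 0.564 -0.088  0.604  0.121  0.581  0.025]
  lid z 0.12 103 [ 0.569 -0.088  0.605  0.126  0.58  -0.042]
  lid z 0.14 77 [ 0.574 -0.06   0.598  0.07   0.591  0.019]
  lid z 0.16 181 [ 0.578 -0.061  0.6    0.097  0.591  0.011]
  lid z 0.18 161 [ 0.594 -0.046  0.618  0.08   0.606 -0.014]
  top 0.1910577604341449
tile 1268 [469.6 278.4] [ 90.2 123.3] 9.7
  on tile 15 [460.  311.1] [7.9 9.3] 34.6
[0.461 0.311 0.021] 0.02326119218383127
  on tile 55 [453.8 257.8] [14.5 31.1] 84.7
[0.456 0.257 0.019] 0.026202785436383325
standtop 269 [ 499.4 -294.1] [62.3 33.1] 68.1
foot 533 [ 500.6 -279.3] [157.  157.7] 89.4
tongs 227 [ 499.9 -294.7] [39.8 18.3] 66.4
[ 0.501 -0.295  0.116] 0.12120952614771463
jar 332 [651.  292.3] [40.8 43.8] 41.9
dropper 263 [ 676.1 -298.4] [28.2 23.8] 45.6
side bench z -0.0011980503407141851
caserim 866 [504.2  33.1] [165.1 127.6
[... 257 characters left out ...]
 0.132  0.581  0.044]
  lid z 0.14 336 [ 0.573 -0.057  0.601  0.105  0.585  0.034]
  lid z 0.16 416 [ 0.578 -0.056  0.604  0.105  0.591  0.035]
  lid z 0.18 215 [ 0.592 -0.041  0.618  0.084  0.605  0.056]
  top 0.18885704097968337
tile 3476 [469.1 284.1] [ 90.  121.8] 9.5
  on tile 134 [454.5 263.3] [14.  30.4] 86.7
[0.454 0.264 0.02 ] 0.025092267016059377
  on tile 36 [460.6 316.9] [ 8.1 11.2] 10.4
[0.46  0.318 0.02 ] 0.023218446108868362
standtop 148 [ 498. -291.] [69.  31.5] 67.4
foot 219 [ 493.2 -271.8] [147.3 117.9] 0.4
tongs 286 [ 498.9 -289.4] [45.5 20.9] 68.7
[ 0.499 -0.286  0.114] 0.11889218122479772
jar 703 [649.4 300.1] [42.7 42.1] 84.8
dropper 295 [ 670.4 -286.9] [28.6 23.6] 36.9
```

```bash
cat >> h.py <<'E'
def to(x,y,z,yaw=None,show=True):
    """print shift in tool axes as shares of 15cm, turn as share of 90deg"""
    T=T_tcp(); d=T[:3,:3].T@(np.array([x,y,z])-T[:3,3])
    r=np.zeros(3)
    if yaw is not None:
        best=None
        for k in (0,np.pi,-np.pi):
            D=T[:3,:3].T@R.from_euler('xyz',[np.pi,0,yaw+k]).as_matrix()
            v=R.from_matrix(D).as_rotvec()
            if best is None or np.linalg.norm(v)<np.linalg.norm(best): best=v
        r=best/(np.pi/2)
    print('pos',np.round(T[:3,3],4),'shift',np.round(d/.15,3),'rows',round(np.linalg.norm(d)/.0417,1),'turn',np.round(r,3),'rows',round(np.linalg.norm(r)*90/7.16,1))
E
python3 - <<'E'
from h import *
p=snap('wrist'); print(np.round(p['hand_eye'],3).tolist(),p['fov_y'],p['cx'],p['cy'])
to(.40,.26,.231); to(.43,.26,.231)
E
```

```text
[[1.0, 0.001, 0.001, 0.0], [0.001, -0.964, -0.266, -0.068], [0.001, 0.266, -0.964, -0.143], [0.0, 0.0, 0.0, 1.0]] 68.564976227837 323.9938617140605 237.79210539745714
pos [0.1966 0.4868 0.2313] shift [-0.894  1.824  0.002] rows 7.3 turn [0. 0. 0.] rows 0.0
pos [0.1966 0.4868 0.2313] shift [-8.190e-01  2.009e+00  2.000e-03] rows 7.8 turn [0. 0. 0.] rows 0.0
```

```bash
python3 -m handwheel '[{"translation":[-0.45,1,0],"rotation":[0,0,0],"hand":1},{"translation":[-0.45,1,0],"rotation":[0,0,0],"hand":1},{"translation":[-0.45,1,0],"rotation":[0,0,0],"hand":1},{"translation":[-0.45,1,0],"rotation":[0,0,0],"hand":1}]' && python3 -m handwheel '[{"translation":[-0.4,0.9,0],"rotation":[0,0,0],"hand":1},{"translation":[-0.4,0.9,0],"rotation":[0,0,0],"hand":1},{"translation":[-0.4,0.9,0],"rotation":[0,0,0],"hand":1},{"translation":[-0.4,0.9,0],"rotation":[0,0,0],"hand":1},{"translation":[-0.4,0.9,0],"rotation":[0,0,0],"hand":1}]'
cat > tile.py <<'E'
from h import *
p=snap('wrist'); save(p,'w_tile.png'); W=cloud(p); print(np.round(T_tcp()[:3,3],4))
def rect(P,t):
    (c,s,a)=cv2.minAreaRect((P[:,:2]*1000).astype(np.float32)); print(t,len(P),np.round(c,1),np.round(s,1),round(a,1),'zmax',np.round(np.percentile(P[:,2],[5,50,98]),4))
Z=W[...,2]; near=(abs(W[...,0]-.46)<.08)&(abs(W[...,1]-.28)<.1)
rect(W[near&(Z>.007)&(Z<.014)],'tile')
b=Z[near&(Z<.005)]; print('bench',np.median(b))
m=(near&(Z>.0155)&(Z<.035)).astype(np.uint8); n,l,st,ce=cv2.connectedComponentsWithStats(m)
for i in range(1,n):
    if st[i,4]>30:
        rect(W[l==i],'obj'); q=W[l==i]; rect(q[q[:,2]>q[:,2].max()-.004],' top'); print(ce[i])
for nme in ['bridge_center','crown_center']:
    print(nme,[(round(x['confidence'],2),np.round(x['box'])) for x in boxes_of(p,nme)[:3]])
E
python3 tile.py; python3 -c "
from h import *
to(.499,-.292,.231)"
```

```text
time: 1.48
tcp_pos: [0.3113, 0.3667, 0.2314]
orientation: [3.141, -0.0, 1.188]
wrist_force: [0.8, 1.1, -0.8]
gripper_width: 0.0852
time: 1.9
tcp_pos: [0.4162, 0.2589, 0.2313]
orientation: [3.14, 0.0, 1.182]
wrist_force: [-0.2, -0.0, -1.1]
gripper_width: 0.0856
[0.4145 0.2603 0.2312]
tile 7979 [467.3 283.1] [ 90.1 120.5] 9.6 zmax [0.0114 0.0128 0.0139]
bench 0.0006523863777782579
obj 89 [458.5 315.7] [ 9.2 10. ] 71.9 zmax [0.0183 0.0222 0.024 ]
 top 79 [458.6 315.7] [9.2 9.8] 71.9 zmax [0.0207 0.0224 0.0241]
[390.50561798 225.86516854]
obj 321 [452.5 262.2] [11.9 30.9] 88.5 zmax [0.0198 0.0221 0.0243]
 top 226 [452.3 262.3] [30.5 11.8] 1.8 zmax [0.0216 0.0225 0.0244]
[340.00623053 239.31775701]
bridge_center [(0.6, array([341., 242.,  17.,  30.]))]
crown_center []
pos [0.4129 0.2619 0.2312] shift [-3.208e+00  1.918e+00  1.000e-03] rows 13.4 turn [0. 0. 0.] rows 0.0
```

View pics/w_tile.png

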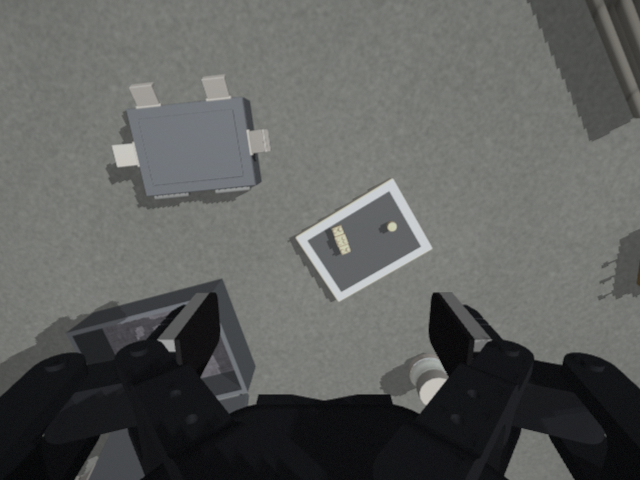

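The picture shows the bridge at pixel (340,240) and the crown at (391,226), both on the tile. That puts the bridge near (0.4525, 0.262) with its long axis along world x. I'll go to the stand next.

```bash
for i in 1 2 3; do python3 -m handwheel '[{"translation":[-0.8,0.48,0],"rotation":[0,0,0],"hand":1},{"translation":[-0.8,0.48,0],"rotation":[0,0,0],"hand":1},{"translation":[-0.8,0.48,0],"rotation":[0,0,0],"hand":1},{"translation":[-0.8,0.48,0],"rotation":[0,0,0],"hand":1}]' | grep tcp; done;  python3 -m handwheel '[{"translation":[-0.8,0.48,0],"rotation":[0,0,0],"hand":1},{"translation":[-0.8,0.48,0],"rotation":[0,0,0],"hand":1},{"translation":[-0.8,0.48,0],"rotation":[0,0,0],"hand":1},{"translation":[-0.8,0.48,0],"rotation":[0,0,0],"hand":1},{"translation":[-0.8,0.48,0],"rotation":[0,0,0],"hand":1},{"translation":[-0.8,0.48,0],"rotation":[0,0,0],"hand":1},{"translation":[-0.8,0.48,0],"rotation":[0,0,0],"hand":1}]'
cat > stand.py <<'E'
from h import *
p=snap('wrist'); save(p,'w_stand.png'); W=cloud(p); print(T_tcp()[:3,3])
def rect(P,t):
    (c,s,a)=cv2.minAreaRect((P[:,:2]*1000).astype(np.float32)); print(t,len(P),np.round(c,1),np.round(s,1),round(a,1),'z',np.round(np.percentile(P[:,2],[5,50,98]),4))
Z=W[...,2]; near=(abs(W[...,0]-.5)<.07)&(abs(W[...,1]+.29)<.07)
for a,b,t in [(.002,.012,'foot'),(.04,.05,'block top'),(.055,.09,'legs'),(.09,.112,'upper'),(.112,.13,'top')]:
    m=near&(Z>a)&(Z<b)
    if m.sum()>5: rect(W[m],t); v,u=np.where(m); print('   px',u.mean(),v.mean())
E
python3 stand.py
```

```text
tcp_pos: [0.4346, 0.1214, 0.2314]
tcp_pos: [0.4572, -0.0173, 0.2315]
tcp_pos: [0.4795, -0.1559, 0.2313]
time: 3.63
tcp_pos: [0.5006, -0.2891, 0.2312]
orientation: [-3.141, -0.001, 1.189]
wrist_force: [0.4, 0.3, 0.5]
gripper_width: 0.085
[ 0.5005796  -0.28903945  0.23137456]
foot 3590 [ 500. -290.] [139.7 139.5] 90.0 z [0.0022 0.0047 0.0097]
   px 320.399721448468 197.05069637883008
block top 887 [ 497.7 -291.4] [61.7 30.4] 66.8 z [0.0426 0.0466 0.048 ]
   px 320.510710259301 207.8455467869222
legs 91 [ 497.  -291.3] [39.  17.1] 67.6 z [0.0693 0.0822 0.0899]
   px 319.989010989011 213.1978021978022
upper 163 [ 497.5 -291.2] [37.6 17.2] 66.3 z [0.0905 0.0919 0.1116]
   px 321.33742331288346 220.920245398773
top 844 [ 497.9 -291.4] [29.9 16.5] 66.5 z [0.1155 0.118  0.1195]
   px 319.4111374407583 230.89336492890996
```

View pics/w_stand.png

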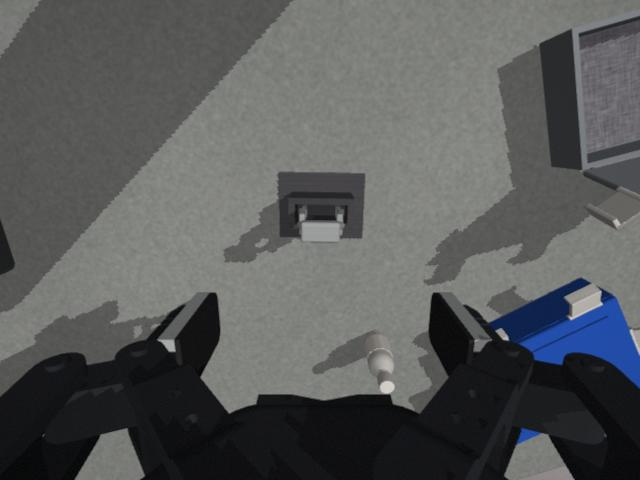

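The tweezers are at pixel (320,231), which is (0.4977, -0.2914) in the world, turned 66.6°. That agrees with the block top.

```bash
python3 -c "
from h import *
to(.4977,-.2914,.059,1.162)"
```

```text
pos [ 0.5006 -0.289   0.2314] shift [-0.022 -0.011  1.149] rows 4.1 turn [-0.    -0.     0.017] rows 0.2
```

```bash
python3 -m handwheel '[{"translation":[-0.022,-0.011,0.5],"rotation":[0,0,0.017],"hand":1},{"translation":[-0.022,-0.011,0.5],"rotation":[0,0,0.017],"hand":1},{"translation":[-0.022,-0.011,0.9],"rotation":[0,0,0.017],"hand":0.9},{"translation":[-0.022,-0.011,0.9],"rotation":[0,0,0.017],"hand":0.8},{"translation":[-0.022,-0.011,0.9],"rotation":[0,0,0.017],"hand":0.7}]' 25 && python3 -m handwheel '[{"translation":[0,0,0.15],"rotation":[0,0,0],"hand":0.65},{"translation":[0,0,0.249],"rotation":[0,0,0],"hand":0.6},{"translation":[0,0,0.249],"rotation":[0,0,0],"hand":0.5},{"translation":[0,0,0.249],"rotation":[0,0,0],"hand":0.45},{"translation":[0,0,0.249],"rotation":[0,0,0],"hand":0.43},{"translation":[0,0,0.249],"rotation":[0,0,0],"hand":0.43},{"translation":[0,0,0.249],"rotation":[0,0,0],"hand":0.43},{"translation":[0,0,0.249],"rotation":[0,0,0],"hand":0.43}]' 25
python3 - <<'E'
from h import *
p=snap('wrist'); save(p,'w_grip.png'); to(.4977,-.2914,.059,1.162); s=sensors.sense(); print(s['gripper_width'],s['wrist_force'])
E
```

```text
time: 4.1
tcp_pos: [0.4952, -0.2898, 0.0924]
orientation: [-3.134, -0.002, 1.162]
wrist_force: [-0.4, 0.6, 0.5]
gripper_width: 0.0606
time: 4.77
tcp_pos: [0.4981, -0.2938, 0.0599]
orientation: [3.14, 0.0, 1.16]
wrist_force: [0.3, -0.2, -1.2]
gripper_width: 0.0368
pos [ 0.4979 -0.2937  0.0596] shift [ 0.014 -0.008  0.004] rows 0.1 turn [ 0.001  0.    -0.001] rows 0.0
0.03654425340467692 [ 0.40186109  0.09252994 -1.0925601 ]
```

View pics/w_grip.png

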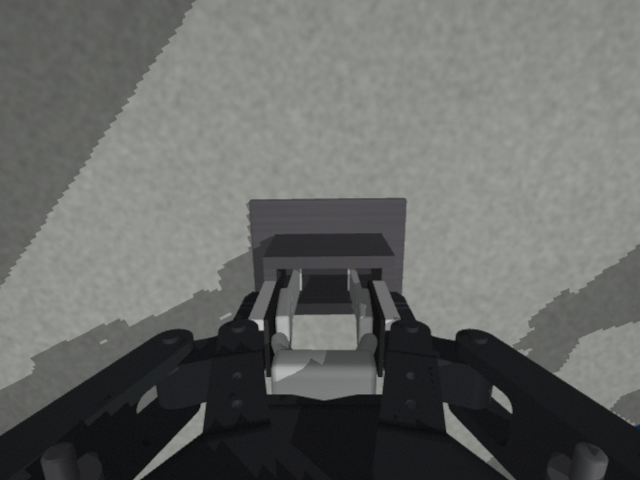

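The tweezers are held at 36.5 mm, and their paddles show between the fingers at (275–375, 320). I'll lift them and carry them to the tile.

```bash
python3 -m handwheel '[{"translation":[0,0,-0.1],"rotation":[0,0,0],"hand":0.43},{"translation":[0,0,-0.25],"rotation":[0,0,0],"hand":0.43},{"translation":[0,0,-0.4],"rotation":[0,0,0],"hand":0.43},{"translation":[0,0,-0.6],"rotation":[0,0,0],"hand":0.43},{"translation":[0,0,-0.8],"rotation":[0,0,0],"hand":0.43},{"translation":[0,0,-1],"rotation":[0,0,0],"hand":0.43},{"translation":[0,0,-1],"rotation":[0,0,0],"hand":0.43}]' && python3 -m handwheel '[{"translation":[0.1,0,0],"rotation":[0,0,0],"hand":0.43},{"translation":[0.3,-0.1,0],"rotation":[0,0,0],"hand":0.43},{"translation":[0.5,-0.2,0],"rotation":[0,0,0],"hand":0.43},{"translation":[0.7,-0.3,0],"rotation":[0,0,0],"hand":0.43},{"translation":[0.9,-0.4,0],"rotation":[0,0,0],"hand":0.43},{"translation":[0.97,-0.43,0],"rotation":[0,0,0],"hand":0.43}]'
python3 -c "
from h import *
to(.4525,.262,.13,1.571)"
```

```text
time: 5.4
tcp_pos: [0.4999, -0.2953, 0.2151]
orientation: [3.133, 0.002, 1.16]
wrist_force: [0.9, -0.8, 1.2]
gripper_width: 0.037
time: 5.9
tcp_pos: [0.4955, -0.1306, 0.2089]
orientation: [-3.14, -0.001, 1.162]
wrist_force: [0.6, -0.8, -0.2]
gripper_width: 0.037
pos [ 0.4955 -0.1306  0.2089] shift [ 2.288 -1.302  0.53 ] rows 9.7 turn [-0.001 -0.001 -0.26 ] rows 3.3
```

```bash
python3 -m handwheel '[{"translation":[0.25,-0.14,0],"rotation":[0,0,0],"hand":0.43},{"translation":[0.5,-0.28,0],"rotation":[0,0,0],"hand":0.43},{"translation":[0.75,-0.43,0],"rotation":[0,0,0],"hand":0.43},{"translation":[1,-0.57,0],"rotation":[0,0,0],"hand":0.43},{"translation":[1,-0.57,0],"rotation":[0,0,0],"hand":0.43}]' && python3 -m handwheel '[{"translation":[0.2,-0.12,0],"rotation":[0,0,-0.06],"hand":0.43},{"translation":[0.45,-0.25,0],"rotation":[0,0,-0.12],"hand":0.43},{"translation":[0.7,-0.4,0],"rotation":[0,0,-0.19],"hand":0.43},{"translation":[0.95,-0.54,0],"rotation":[0,0,-0.26],"hand":0.43},{"translation":[1,-0.57,0],"rotation":[0,0,-0.26],"hand":0.43}]'
python3 -c "
from h import *
to(.4525,.262,.11,1.571)"
```

```text
time: 6.32
tcp_pos: [0.4768, 0.0422, 0.209]
orientation: [-3.14, -0.002, 1.164]
wrist_force: [1.6, -0.5, -0.7]
gripper_width: 0.0367
time: 6.73
tcp_pos: [0.459, 0.2131, 0.2089]
orientation: [3.141, -0.002, 1.578]
wrist_force: [-0.5, -1.0, -0.3]
gripper_width: 0.0369
pos [0.459  0.2131 0.2089] shift [ 0.325 -0.041  0.66 ] rows 2.7 turn [ 0.    -0.001  0.005] rows 0.1
```

```bash
python3 -m handwheel '[{"translation":[0.15,-0.02,0.1],"rotation":[0,0,0],"hand":0.43},{"translation":[0.325,-0.04,0.3],"rotation":[0,0,0],"hand":0.43},{"translation":[0.325,-0.04,0.5],"rotation":[0,0,0],"hand":0.43},{"translation":[0.325,-0.04,0.66],"rotation":[0,0,0],"hand":0.43},{"translation":[0.325,-0.04,0.66],"rotation":[0,0,0],"hand":0.43},{"translation":[0.325,-0.04,0.66],"rotation":[0,0,0],"hand":0.43}]'
cat > look.py <<'E'
from h import *
import sys
p=snap('wrist'); W=cloud(p); T=T_tcp(); print(T[:3,3])
I=cv2.cvtColor(p['image'],cv2.COLOR_RGB2BGR); 
cv2.imwrite('pics/'+sys.argv[1],cv2.resize(I[100:480,160:480],None,fx=1.5,fy=1.5))
L=(W-T[:3,3])@T[:3,:3]
Z=W[...,2]; hsv=cv2.cvtColor(I,cv2.COLOR_BGR2HSV)
m=((Z>.0155)&(Z<.03)&(abs(W[...,0]-.455)<.04)&(abs(W[...,1]-.262)<.03)).astype(np.uint8)
n,l,st,ce=cv2.connectedComponentsWithStats(m)
for i in range(1,n):
    if st[i,4]>60:
        q=W[l==i]; (c,s,a)=cv2.minAreaRect((q[:,:2]*1000).astype(np.float32)); print('obj',st[i,4],ce[i],np.round(c,1),np.round(s,1),round(a,1),np.round(np.percentile(q[:,2],[5,98]),4))
# tweezers legs in tool frame by depth
for z0,z1 in [(.01,.03),(.03,.055)]:
    for sg in (-1,1):
        m=(L[...,2]>z0)&(L[...,2]<z1)&(abs(L[...,1])<.012)&(sg*L[...,0]>.005)&(sg*L[...,0]<.03)
        if m.sum()>10: q=L[m]; print('leg',z0,sg,m.sum(),np.round(np.percentile(q,[3,50,97],axis=0),4).tolist())
E
python3 look.py tw1.png
```

```text
time: 7.23
tcp_pos: [0.453, 0.2572, 0.1094]
orientation: [-3.139, 0.001, 1.568]
wrist_force: [-0.7, -0.8, 0.3]
gripper_width: 0.037
[0.45415873 0.25745812 0.11069578]
obj 727 [331.02063274 242.22971114] [452.7 262.6] [11.6 30.7] 89.7 [0.0201 0.0242]
leg 0.01 -1 212 [[-0.0156, -0.0071, 0.0108], [-0.0131, -0.0057, 0.0209], [-0.0121, 0.0045, 0.0291]]
leg 0.01 1 214 [[0.0119, -0.007, 0.0107], [0.013, -0.005, 0.0219], [0.0156, 0.0048, 0.0287]]
leg 0.03 -1 74 [[-0.0157, -0.0071, 0.0306], [-0.0141, -0.0067, 0.0408], [-0.0128, 0.0047, 0.0507]]
leg 0.03 1 76 [[0.0123, -0.007, 0.0315], [0.014, -0.0066, 0.0403], [0.0158, -0.0046, 0.051]]
```

View pics/tw1.png

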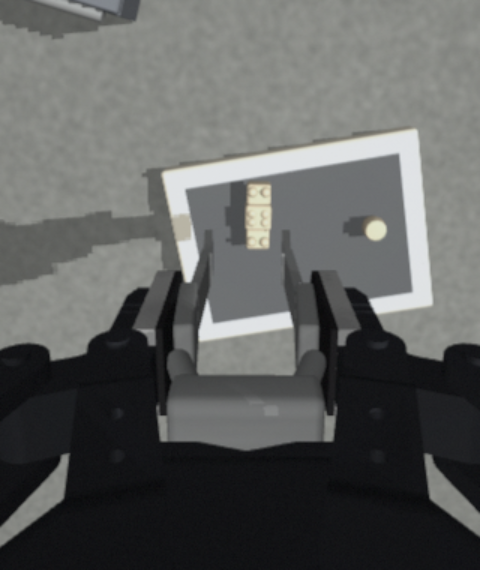

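The crop shows the open tips at (208,240) and (287,240) and the bridge at (258,215), a little right of their middle. The bridge is at (0.4527, 0.2626), aligned with world x.

```bash
python3 -c "
from h import *
to(.4537,.2626,.065,1.571)"
```

```text
pos [0.4542 0.2575 0.1107] shift [ 0.034 -0.003  0.305] rows 1.1 turn [ 0.     0.    -0.002] rows 0.0
```

```bash
python3 -m handwheel '[{"translation":[0.034,-0.003,0],"rotation":[0,0,0],"hand":0.43},{"translation":[0.034,-0.003,0.08],"rotation":[0,0,0],"hand":0.43},{"translation":[0.034,-0.003,0.18],"rotation":[0,0,0],"hand":0.43},{"translation":[0.034,-0.003,0.25],"rotation":[0,0,0],"hand":0.43},{"translation":[0.034,-0.003,0.28],"rotation":[0,0,0],"hand":0.43},{"translation":[0.034,-0.003,0.3],"rotation":[0,0,0],"hand":0.43},{"translation":[0.034,-0.003,0.3],"rotation":[0,0,0],"hand":0.43},{"translation":[0.034,-0.003,0.3],"rotation":[0,0,0],"hand":0.43}]'
python3 look.py tw2.png
```

```text
time: 7.95
tcp_pos: [0.4538, 0.2631, 0.0659]
orientation: [3.14, -0.001, 1.569]
wrist_force: [0.3, -0.8, -1.5]
gripper_width: 0.0368
[0.45379035 0.26308609 0.065825  ]
obj 1063 [322.09407338 261.49764817] [453.  262.3] [11.5 31.2] 89.4 [0.0202 0.0243]
leg 0.01 -1 207 [[-0.0153, -0.0058, 0.0106], [-0.0128, -0.0043, 0.02], [-0.0118, 0.0058, 0.0283]]
leg 0.01 1 211 [[0.0122, -0.0058, 0.0105], [0.0133, -0.0038, 0.0209], [0.0159, 0.0061, 0.0282]]
leg 0.03 -1 1509 [[-0.0294, -0.0114, 0.0422], [-0.0183, -0.0019, 0.0526], [-0.0057, 0.0112, 0.0539]]
leg 0.03 1 1486 [[0.0057, -0.0112, 0.042], [0.0181, -0.002, 0.0527], [0.0293, 0.011, 0.054]]
```

View pics/tw2.png

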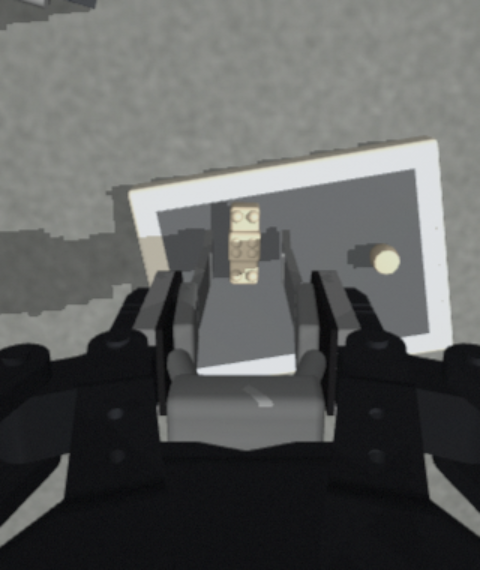

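The tips at (208,245) and (287,245) straddle the middle tooth at (245,248). I'll close and lift.

```bash
python3 -m handwheel '[{"translation":[0,0,0],"rotation":[0,0,0],"hand":0.39},{"translation":[0,0,0],"rotation":[0,0,0],"hand":0.36},{"translation":[0,0,0],"rotation":[0,0,0],"hand":0.3},{"translation":[0,0,0],"rotation":[0,0,0],"hand":0.2},{"translation":[0,0,0],"rotation":[0,0,0],"hand":0.1},{"translation":[0,0,0],"rotation":[0,0,0],"hand":0},{"translation":[0,0,0],"rotation":[0,0,0],"hand":0},{"translation":[0,0,0],"rotation":[0,0,0],"hand":0}]' 24
python3 -m handwheel '[{"translation":[0,0,-0.1],"rotation":[0,0,0],"hand":0},{"translation":[0,0,-0.25],"rotation":[0,0,0],"hand":0},{"translation":[0,0,-0.35],"rotation":[0,0,0],"hand":0},{"translation":[0,0,-0.45],"rotation":[0,0,0],"hand":0},{"translation":[0,0,-0.45],"rotation":[0,0,0],"hand":0},{"translation":[0,0,-0.45],"rotation":[0,0,0],"hand":0}]' 24
python3 - <<'E'
from h import *
p=snap('wrist'); I=cv2.cvtColor(p['image'],cv2.COLOR_RGB2BGR); cv2.imwrite('pics/held.png',cv2.resize(I[100:480,160:480],None,fx=1.2,fy=1.2))
T=T_tcp(); L=(cloud(p)-T[:3,3])@T[:3,:3]
m=(L[...,2]>.02)&(L[...,2]<.06)&(abs(L[...,0])<.015)&(abs(L[...,1])<.03)
q=L[m]; print(m.sum(),np.round(np.percentile(q,[2,50,98],axis=0),4).tolist())
to(.495,.03,.13); to(.4979,-.2937,.21,1.160)
# case from side clouds w/ wrist later
E
```

```text
time: 8.67
tcp_pos: [0.4533, 0.2629, 0.065]
orientation: [3.141, -0.0, 1.569]
wrist_force: [0.7, 0.1, 1.3]
gripper_width: 0.0307
time: 9.17
tcp_pos: [0.4534, 0.2629, 0.1326]
orientation: [3.141, -0.0, 1.569]
wrist_force: [1.0, 0.1, -0.3]
gripper_width: 0.0308
1493 [[-0.008, -0.0152, 0.0214], [0.0007, -0.003, 0.0418], [0.0093, 0.0141, 0.0482]]
pos [0.4529 0.2627 0.1318] shift [-1.551  0.284  0.012] rows 5.7 turn [0. 0. 0.] rows 0.0
pos [0.4529 0.2627 0.1318] shift [-3.709  0.308 -0.521] rows 13.5 turn [-0.    0.    0.26] rows 3.3
```

View pics/held.png

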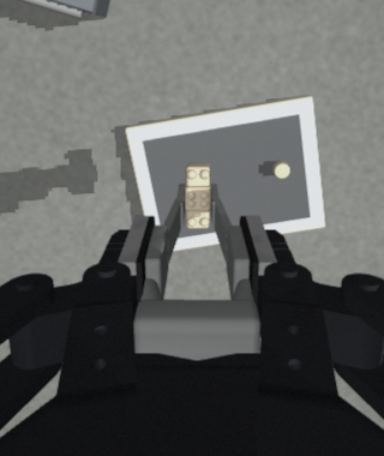

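The bridge is held between the tips at (198,200), at an opening of 30.8 mm, and the crown hasn't moved. I'll carry it to the case.

```bash
python3 -m handwheel '[{"translation":[-0.1,0.02,0],"rotation":[0,0,0],"hand":0},{"translation":[-0.3,0.05,0],"rotation":[0,0,0],"hand":0},{"translation":[-0.55,0.1,0],"rotation":[0,0,0],"hand":0},{"translation":[-0.75,0.14,0],"rotation":[0,0,0],"hand":0}]' | grep tcp;python3 -m handwheel '[{"translation":[-0.2,0.04,0],"rotation":[0,0,0],"hand":0},{"translation":[-0.45,0.08,0],"rotation":[0,0,0],"hand":0},{"translation":[-0.65,0.12,0],"rotation":[0,0,0],"hand":0},{"translation":[-0.8,0.14,0],"rotation":[0,0,0],"hand":0},{"translation":[-0.8,0.14,0],"rotation":[0,0,0],"hand":0},{"translation":[-0.8,0.14,0],"rotation":[0,0,0],"hand":0}]'
python3 - <<'E'
from h import *
p=snap('wrist'); save(p,'w_case.png'); W=cloud(p); T=T_tcp()
Z=W[...,2]; near=(abs(W[...,0]-.51)<.11)&(abs(W[...,1]-.03)<.13)
for a,b in [(.042,.051),(.003,.009)]:
    m=near&(Z>a)&(Z<b)
    q=W[m]; (c,s,an)=cv2.minAreaRect((q[:,:2]*1000).astype(np.float32)); print(a,len(q),np.round(c,1),np.round(s,1),round(an,1), np.round(np.median(q[:,2]),4))
L=(W-T[:3,3])@T[:3,:3]; m=(L[...,2]>.03)&(L[...,2]<.055)&(abs(L[...,0])<.007)&(abs(L[...,1])<.03)
print('bridge',m.sum(),np.round(np.percentile(L[m],[2,50,98],axis=0),4).tolist())
to(.497,.03,.0605)
E
```

```text
tcp_pos: [0.473, 0.1486, 0.131]
time: 10.05
tcp_pos: [0.4939, 0.0293, 0.1312]
orientation: [-3.139, -0.0, 1.566]
wrist_force: [-0.6, 0.1, -1.4]
gripper_width: 0.0309
0.042 6041 [500.7  32.6] [160.7 122.6] 83.1 0.0466
0.003 21611 [483.2   9.4] [215.2 154.9] 88.4 0.0066
bridge 1179 [[-0.0068, -0.0157, 0.0326], [-0.0005, -0.0025, 0.0429], [0.0059, 0.0138, 0.0491]]
pos [0.4938 0.0302 0.1314] shift [-0.002  0.022  0.473] rows 1.7 turn [0. 0. 0.] rows 0.0
```

```bash
python3 -m handwheel '[{"translation":[0,0.015,0.1],"rotation":[0,0,0],"hand":0},{"translation":[0,0.015,0.25],"rotation":[0,0,0],"hand":0},{"translation":[0,0.015,0.36],"rotation":[0,0,0],"hand":0},{"translation":[0,0.015,0.42],"rotation":[0,0,0],"hand":0},{"translation":[0,0.015,0.46],"rotation":[0,0,0],"hand":0},{"translation":[0,0.015,0.475],"rotation":[0,0,0],"hand":0},{"translation":[0,0.015,0.475],"rotation":[0,0,0],"hand":0},{"translation":[0,0.015,0.475],"rotation":[0,0,0],"hand":0}]'
```

```text
time: 10.77
tcp_pos: [0.4974, 0.0305, 0.0618]
orientation: [3.141, 0.0, 1.569]
wrist_force: [-0.2, -0.5, 0.1]
gripper_width: 0.0306
```

```bash
python3 -m handwheel '[{"translation":[0,0,0.012],"rotation":[0,0,0],"hand":0},{"translation":[0,0,0.015],"rotation":[0,0,0],"hand":0},{"translation":[0,0,0.015],"rotation":[0,0,0],"hand":0.34},{"translation":[0,0,0.015],"rotation":[0,0,0],"hand":0.37},{"translation":[0,0,0.015],"rotation":[0,0,0],"hand":0.4},{"translation":[0,0,0.015],"rotation":[0,0,0],"hand":0.43},{"translation":[0,0,0.015],"rotation":[0,0,0],"hand":0.43},{"translation":[0,0,0.015],"rotation":[0,0,0],"hand":0.43}]'
python3 -m handwheel '[{"translation":[0,0,-0.08],"rotation":[0,0,0],"hand":0.43},{"translation":[0,0,-0.2],"rotation":[0,0,0],"hand":0.43},{"translation":[0,0,-0.4],"rotation":[0,0,0],"hand":0.43},{"translation":[0,0,-0.6],"rotation":[0,0,0],"hand":0.43},{"translation":[0,0,-0.6],"rotation":[0,0,0],"hand":0.43}]'
python3 - <<'E'
from h import *
p=snap('wrist'); save(p,'rel.png'); W=cloud(p); I=p['image'].astype(int); print([(round(b['confidence'],2),np.round(b['box']),np.round(W[int(b['box'][1]),int(b['box'][0])],3)) for b in boxes_of(p,'bridge_center')[:3]])
m=(W[...,2]>.012)&(W[...,2]<.02)&(abs(W[...,0]-.497)<.04)&(abs(W[...,1]-.03)<.05); print(m.sum(),np.median(W[m],0))
to(.4979,-.2937,.15,1.160)
E
```

```text
time: 11.43
tcp_pos: [0.4969, 0.0302, 0.059]
orientation: [3.142, -0.0, 1.569]
wrist_force: [-0.3, 0.1, -0.5]
gripper_width: 0.0364
time: 11.85
tcp_pos: [0.4999, 0.0301, 0.1539]
orientation: [3.134, 0.001, 1.569]
wrist_force: [1.3, -0.5, -0.5]
gripper_width: 0.0369
[(0.72, array([325., 219.,  16.,  38.]), array([0.495, 0.03 , 0.016])), (0.32, array([303., 383., 306., 166.]), array([0.496, 0.025, 0.214]))]
506 [0.49568968 0.03036952 0.01520702]
pos [0.4978 0.0302 0.1499] shift [-2.159  0.005 -0.   ] rows 7.8 turn [ 0.002 -0.     0.26 ] rows 3.3
```

The bridge lies on the case floor, with its top at about 16 mm. I'll return the tweezers.

```bash
python3 -m handwheel '[{"translation":[-0.15,0,0],"rotation":[0,0,0],"hand":0.43},{"translation":[-0.4,0,0],"rotation":[0,0,0],"hand":0.43},{"translation":[-0.65,0,0],"rotation":[0,0,0],"hand":0.43},{"translation":[-0.9,0,0],"rotation":[0,0,0],"hand":0.43}]'|grep tcp; python3 -m handwheel '[{"translation":[-0.25,0,0],"rotation":[0,0,0.06],"hand":0.43},{"translation":[-0.5,0,0],"rotation":[0,0,0.13],"hand":0.43},{"translation":[-0.75,0,0],"rotation":[0,0,0.19],"hand":0.43},{"translation":[-0.95,0,0],"rotation":[0,0,0.26],"hand":0.43},{"translation":[-1,0,0],"rotation":[0,0,0.26],"hand":0.43},{"translation":[-1,0,0],"rotation":[0,0,0.26],"hand":0.43}]'
python3 -c "
from h import *
to(.4979,-.2937,.15,1.160)"
```

```text
tcp_pos: [0.4956, -0.1057, 0.1476]
time: 12.78
tcp_pos: [0.4955, -0.2565, 0.1474]
orientation: [-3.14, -0.0, 1.158]
wrist_force: [-0.5, 0.3, 0.1]
gripper_width: 0.0366
pos [ 0.4955 -0.2565  0.1474] shift [-0.221  0.114 -0.018] rows 0.9 turn [-0.001 -0.    -0.001] rows 0.0
```

```bash
python3 -m handwheel '[{"translation":[-0.11,0.057,0],"rotation":[0,0,0],"hand":0.43},{"translation":[-0.221,0.114,0],"rotation":[0,0,0],"hand":0.43},{"translation":[-0.221,0.114,0],"rotation":[0,0,0],"hand":0.43},{"translation":[-0.221,0.114,0],"rotation":[0,0,0],"hand":0.43},{"translation":[-0.221,0.114,0],"rotation":[0,0,0],"hand":0.43}]'
python3 - <<'E'
from h import *
p=snap('wrist'); W=cloud(p); T=T_tcp(); L=(W-T[:3,3])@T[:3,:3]; Z=W[...,2]
m=(abs(W[...,0]-.5)<.06)&(abs(W[...,1]+.29)<.06)&(Z>.042)&(Z<.05)
q=W[m]; (c,s,an)=cv2.minAreaRect((q[:,:2]*1000).astype(np.float32)); print('block',np.round(c,1),np.round(s,1),round(an,1))
q=L[m]; (c,s,an)=cv2.minAreaRect((q[:,:2]*1000).astype(np.float32)); print('block in tool',np.round(c,1),np.round(s,1),round(an,1))
for sg in (-1,1):
    m=(L[...,2]>.01)&(L[...,2]<.051)&(abs(L[...,1])<.015)&(sg*L[...,0]>.005)&(sg*L[...,0]<.03); q=L[m]; print(sg,np.round(np.percentile(q,[2,50,98],axis=0),4).tolist())
to(.4979,-.2937,.0605,1.160)
E
```

```text
time: 13.2
tcp_pos: [0.4984, -0.2902, 0.1483]
orientation: [-3.14, -0.001, 1.162]
wrist_force: [0.2, 1.1, -0.1]
gripper_width: 0.0369
block [ 497.9 -291.5] [62.1 30.7] 66.8
block in tool [-1.4 -0. ] [30.7 62.1] 89.8
-1 [[-0.0156, -0.0061, 0.0103], [-0.0129, -0.0055, 0.0242], [-0.0118, 0.0056, 0.0483]]
1 [[0.0119, -0.0061, 0.0107], [0.0131, -0.0055, 0.0238], [0.0159, 0.0058, 0.0492]]
pos [ 0.4985 -0.2903  0.1485] shift [-0.023  0.006  0.586] rows 2.1 turn [-0.001 -0.     0.001] rows 0.0
```

```bash
python3 -m handwheel '[{"translation":[-0.01,0,0.1],"rotation":[0,0,0],"hand":0.43},{"translation":[-0.01,0,0.25],"rotation":[0,0,0],"hand":0.43},{"translation":[-0.01,0,0.38],"rotation":[0,0,0],"hand":0.43},{"translation":[-0.01,0,0.47],"rotation":[0,0,0],"hand":0.43},{"translation":[-0.01,0,0.53],"rotation":[0,0,0],"hand":0.43},{"translation":[-0.01,0,0.57],"rotation":[0,0,0],"hand":0.43},{"translation":[-0.01,0,0.58],"rotation":[0,0,0],"hand":0.43},{"translation":[-0.01,0,0.585],"rotation":[0,0,0],"hand":0.43},{"translation":[-0.01,0,0.585],"rotation":[0,0,0],"hand":0.43}]'
```

```text
time: 14.0
tcp_pos: [0.4986, -0.2935, 0.0618]
orientation: [3.141, 0.0, 1.161]
wrist_force: [0.3, 0.6, -1.1]
gripper_width: 0.037
```

```bash
python3 -m handwheel '[{"translation":[0,0,0.012],"rotation":[0,0,0],"hand":0.43},{"translation":[0,0,0.015],"rotation":[0,0,0],"hand":0.43},{"translation":[0,0,0.015],"rotation":[0,0,0],"hand":0.45},{"translation":[0,0,0.015],"rotation":[0,0,0],"hand":0.5},{"translation":[0,0,0.015],"rotation":[0,0,0],"hand":0.6},{"translation":[0,0,0.015],"rotation":[0,0,0],"hand":0.7},{"translation":[0,0,0.015],"rotation":[0,0,0],"hand":0.8},{"translation":[0,0,0.015],"rotation":[0,0,0],"hand":0.85}]' && python3 -m handwheel '[{"translation":[0,0,-0.1],"rotation":[0,0,0],"hand":0.85},{"translation":[0,0,-0.3],"rotation":[0,0,0],"hand":0.85},{"translation":[0,0,-0.57],"rotation":[0,0,0],"hand":0.85},{"translation":[0,0,-0.85],"rotation":[0,0,0],"hand":0.85},{"translation":[0,0,-1],"rotation":[0,0,0],"hand":0.85},{"translation":[0,0,-1],"rotation":[0,0,0],"hand":0.85}]'; python3 stand.py
```

```text
time: 14.67
tcp_pos: [0.4982, -0.2934, 0.059]
orientation: [3.142, 0.0, 1.16]
wrist_force: [0.3, 0.1, -0.7]
gripper_width: 0.0724
time: 15.17
tcp_pos: [0.5005, -0.2951, 0.2148]
orientation: [3.133, 0.002, 1.16]
wrist_force: [-0.1, -0.1, 0.1]
gripper_width: 0.0725
[ 0.49960473 -0.2944369   0.21193866]
foot 3896 [ 500. -290.] [139.8 139.6] 89.8 z [0.0022 0.0046 0.0096]
   px 326.73793634496917 194.50975359342917
block top 1051 [ 497.5 -291.4] [62.1 30.2] 67.6 z [0.0413 0.0465 0.0481]
   px 327.39581351094193 207.56327307326356
legs 99 [ 497.6 -293.8] [39.3 17.3] 65.9 z [0.0667 0.0802 0.0899]
   px 325.1111111111111 214.26262626262627
upper 166 [ 498.5 -293.5] [38.8 17.9] 66.6 z [0.0902 0.0915 0.1117]
   px 324.62048192771084 222.76506024096386
top 961 [ 498.2 -293.4] [30.  15.7] 65.9 z [0.1156 0.118  0.1195]
   px 324.80853277835587 234.08636836628511
```

The tweezers stand upright in the pocket, with their top at 118 mm. Next is the lid: I'll measure it again from the side camera while moving up and over.

Run:
```python
from h import *
p=snap('side'); W=cloud(p); 
c=np.array([.5005,.0326]); a=np.radians(-6.9); X=np.array([np.cos(a),np.sin(a)]); Y=np.array([-X[1],X[0]])
d=W[...,:2]-c; u=d@X; v=d@Y; z=W[...,2]
m=(abs(v)<.025)&(z>.06)&(z<.2)&(u>.02)&(u<.12)
# inner face line
A=np.c_[u[m]-.06,z[m]-.046]; vx,vy,x0,y0=cv2.fitLine(A.astype(np.float32),cv2.DIST_HUBER,0,.01,.01).ravel()
print('theta',np.degrees(np.arctan2(vy,vx)),np.arctan2(abs(vy),-np.sign(vy)*vx),'pt',x0,y0,'zmax',z[m].max(),'umax',u[m].max())
m=(abs(v)<.1)&(z>.07)&(u>.05)&(u<.15); print('tabs zmax',z[m].max(),'umax',u[m].max())
to(.66,.0133,.25,-.12); to(.58,-.14,.25,.52)
```

```text
theta 76.187584 1.8118684 pt 0.015953757 0.06305297 zmax 0.1626923730002039 umax 0.09426744292245727
tabs zmax 0.18852972947082225 umax 0.11129534611144552
pos [ 0.4986 -0.2937  0.2098] shift [ 2.306  0.17  -0.269] rows 8.4 turn [ 0.001 -0.001  0.815] rows 10.2
pos [ 0.4986 -0.2937  0.2098] shift [ 1.156  0.089 -0.268] rows 4.3 turn [ 0.001 -0.     0.408] rows 5.1
```

```bash
python3 -m handwheel '[{"translation":[0.1,0,-0.27],"rotation":[0,0,0.07],"hand":0.3},{"translation":[0.3,0.03,-0.27],"rotation":[0,0,0.14],"hand":0},{"translation":[0.5,0.05,-0.27],"rotation":[0,0,0.21],"hand":0},{"translation":[0.7,0.06,-0.27],"rotation":[0,0,0.28],"hand":0},{"translation":[0.85,0.07,-0.27],"rotation":[0,0,0.35],"hand":0},{"translation":[1,0.08,-0.27],"rotation":[0,0,0.42],"hand":0},{"translation":[1,0.08,-0.27],"rotation":[0,0,0.42],"hand":0}]' 40; python3 -c "
from h import *
to(.66,.0133,.25,-.12)"
```

```text
time: 15.85
tcp_pos: [0.5696, -0.1569, 0.2475]
orientation: [-3.138, 0.001, 0.496]
wrist_force: [-0.0, 0.1, -0.3]
gripper_width: 0.0002
pos [ 0.5696 -0.1569  0.2475] shift [ 1.07  -0.711 -0.015] rows 4.6 turn [-0.002  0.001  0.392] rows 4.9
```

```bash
python3 -m handwheel '[{"translation":[0.25,-0.17,0],"rotation":[0,0,0.07],"hand":0},{"translation":[0.5,-0.34,0],"rotation":[0,0,0.14],"hand":0},{"translation":[0.75,-0.5,0],"rotation":[0,0,0.21],"hand":0},{"translation":[1,-0.67,0],"rotation":[0,0,0.28],"hand":0},{"translation":[1,-0.71,0],"rotation":[0,0,0.35],"hand":0},{"translation":[1,-0.71,0],"rotation":[0,0,0.39],"hand":0},{"translation":[1,-0.71,0],"rotation":[0,0,0.39],"hand":0}]'; python3 -c "
from h import *
to(.66,.0133,.14,-.12)"
```

```text
time: 16.43
tcp_pos: [0.649, 0.0059, 0.2474]
orientation: [3.141, 0.003, -0.111]
wrist_force: [0.8, 0.1, -0.4]
gripper_width: -0.0002
pos [0.649  0.0059 0.2474] shift [ 0.07  -0.057  0.716] rows 2.6 turn [0.    0.002 0.006] rows 0.1
```

Next: descend behind the lid, then push towards the case's -x.

```bash
python3 -m handwheel '[{"translation":[0.07,-0.06,0],"rotation":[0,0,0.006],"hand":0},{"translation":[0.07,-0.06,0.25],"rotation":[0,0,0.006],"hand":0},{"translation":[0.07,-0.06,0.5],"rotation":[0,0,0.006],"hand":0},{"translation":[0.07,-0.06,0.72],"rotation":[0,0,0.006],"hand":0},{"translation":[0.07,-0.06,0.72],"rotation":[0,0,0.006],"hand":0},{"translation":[0.07,-0.06,0.72],"rotation":[0,0,0.006],"hand":0}]' && python3 -m handwheel '[{"translation":[-0.1,0,0],"rotation":[0,0,0],"hand":0},{"translation":[-0.2,0,0],"rotation":[0,0,0],"hand":0},{"translation":[-0.3,0,0],"rotation":[0,0,0],"hand":0},{"translation":[-0.4,0,0],"rotation":[0,0,0],"hand":0},{"translation":[-0.5,0,0],"rotation":[0,0,0],"hand":0},{"translation":[-0.6,0,0],"rotation":[0,0,0],"hand":0}]'
```

```text
time: 16.93
tcp_pos: [0.6591, 0.0117, 0.1399]
orientation: [3.141, 0.005, -0.12]
wrist_force: [-0.1, -0.1, 1.1]
gripper_width: 0.0001
time: 17.43
tcp_pos: [0.5732, 0.0228, 0.1447]
orientation: [-3.142, -0.005, -0.12]
wrist_force: [2.1, -1.3, 0.9]
gripper_width: -0.0003
```

```bash
python3 -m handwheel '[{"translation":[-0.1,0,0.03],"rotation":[0,0,0],"hand":0},{"translation":[-0.2,0,0.05],"rotation":[0,0,0],"hand":0},{"translation":[-0.3,0,0.07],"rotation":[0,0,0],"hand":0},{"translation":[-0.4,0,0.1],"rotation":[0,0,0],"hand":0},{"translation":[-0.5,0,0.13],"rotation":[0,0,0],"hand":0},{"translation":[-0.6,0,0.13],"rotation":[0,0,0],"hand":0}]'
python3 - <<'E'
from h import *
p=snap('side'); W=cloud(p); save(p,'side_lid.png')
c=np.array([.5005,.0326]); a=np.radians(-6.9); X=np.array([np.cos(a),np.sin(a)]); Y=np.array([-X[1],X[0]])
d=W[...,:2]-c; u=d@X; v=d@Y; z=W[...,2]
for lo in (.055,.08,.1,.12,.14): 
    m=(abs(v)>.02)&(v<.07)&(v>0)&(abs(z-lo)<.006)&(u<.12)&(u>-.1)
    if m.sum()>5: print(lo,m.sum(),np.percentile(u[m],[5,50,95]))
print(sensors.sense()['tcp_pos'],sensors.sense()['wrist_force'])
E
```

```text
time: 17.93
tcp_pos: [0.4832, 0.0339, 0.124]
orientation: [-3.142, -0.004, -0.12]
wrist_force: [-0.6, -1.0, 0.6]
gripper_width: 0.0
0.055 67 [0.05193252 0.05772191 0.06180857]
0.08 119 [0.02371643 0.02998847 0.03703486]
0.1 133 [-0.00048801  0.00652482  0.0130069 ]
0.12 181 [-0.02860318 -0.01865947 -0.01067667]
0.14 31 [-0.04759442 -0.03535601 -0.0321545 ]
[0.48015817 0.03436501 0.12394385] [-2.79495526  0.67208259 -1.2541302 ]
```

```bash
python3 -m handwheel '[{"translation":[0,0,-0.1],"rotation":[0,0,0],"hand":0},{"translation":[0,0,-0.3],"rotation":[0,0,0],"hand":0},{"translation":[0,0,-0.5],"rotation":[0,0,0],"hand":0},{"translation":[0,0,-0.7],"rotation":[0,0,0],"hand":0},{"translation":[0,0,-0.7],"rotation":[0,0,0],"hand":0},{"translation":[0,0,-0.7],"rotation":[0,0,0],"hand":0},{"translation":[0,0,-0.7],"rotation":[0,0,0],"hand":0},{"translation":[0,0,-0.7],"rotation":[0,0,0],"hand":0}]'
cat > lid.py <<'E'
from h import *
import sys
c=np.array([.5005,.0326]); a=np.radians(-6.9); X=np.array([np.cos(a),np.sin(a)]); Y=np.array([-X[1],X[0]])
p=snap(sys.argv[1]); save(p,sys.argv[2]); W=cloud(p)
def rep(c,X,Y):
    d=W[...,:2]-c; u=d@X; v=d@Y; z=W[...,2]
    for n,uu,vv in [('mid',-.02,.03),('front',-.05,.02),('hinge',.04,.03),('FL',-.084,.048),('FR',-.084,-.048),('L',0,.104),('R',0,-.104)]:
        m=(abs(u-uu)<.004)&(abs(v-vv)<.008)&(z>-.01)&(z<.2); print(n,m.sum(),np.round(np.median(z[m]),4) if m.sum() else '',np.round(c+uu*X+vv*Y,4))
    m=(abs(u)<.075)&(abs(v)<.079)&(z>.045)&(z<.0565); q=W[m]; (cc,s,an)=cv2.minAreaRect((q[:,:2]*1000).astype(np.float32)); print('lid',np.round(cc,1),np.round(s,1),round(an,1))
rep(c,X,Y)
E
python3 lid.py side s_closed.png; python3 lid.py wrist w_closed.png
```

```text
time: 18.65
tcp_pos: [0.4822, 0.0342, 0.2268]
orientation: [3.142, 0.0, -0.121]
wrist_force: [-0.5, 1.1, 0.1]
gripper_width: -0.0001
mid 26 0.0521 [0.4842 0.0648]
front 29 0.0509 [0.4533 0.0585]
hinge 27 0.0526 [0.5438 0.0576]
FL 63 0.0552 [0.4229 0.0903]
FR 52 0.0551 [ 0.4113 -0.005 ]
L 64 0.0526 [0.513  0.1358]
R 15 0.0606 [ 0.488  -0.0706]
lid [496.3  33.1] [158.  140.8] 83.2
mid 161 0.0548 [0.4842 0.0648]
front 159 0.0528 [0.4533 0.0585]
hinge 152 0.0545 [0.5438 0.0576]
FL 162 0.0634 [0.4229 0.0903]
FR 192 0.0626 [ 0.4113 -0.005 ]
L 170 0.0623 [0.513  0.1358]
R 0  [ 0.488  -0.0706]
lid [496.3  32.9] [157.3 139.2] 83.0
```

View pics/s_closed.png

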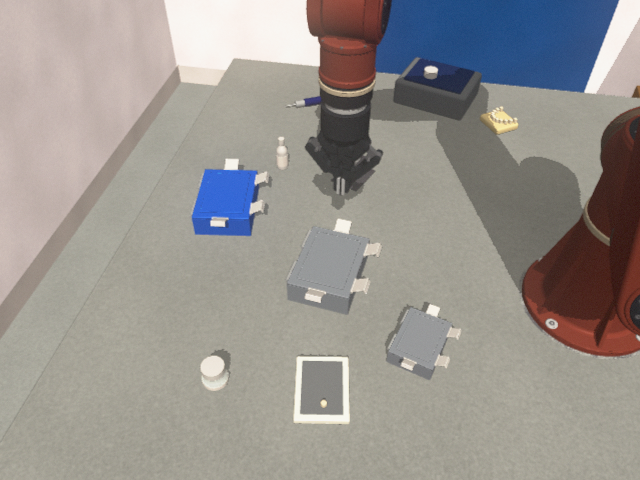

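The lid is shut: its face measures 52–53 mm all over and the tabs are raised at about 63 mm. I'll press the front left tab first.

```bash
python3 -c "
from h import *
to(.4229,.0903,.085,-.12)"
```

```text
pos [0.4819 0.0343 0.2263] shift [-0.434 -0.323  0.943] rows 3.9 turn [ 0.     0.001 -0.001] rows 0.0
```

```bash
python3 -m handwheel '[{"translation":[-0.2,-0.15,0],"rotation":[0,0,0],"hand":0},{"translation":[-0.434,-0.323,0.2],"rotation":[0,0,0],"hand":0},{"translation":[-0.434,-0.323,0.45],"rotation":[0,0,0],"hand":0},{"translation":[-0.434,-0.323,0.7],"rotation":[0,0,0],"hand":0},{"translation":[-0.434,-0.323,0.943],"rotation":[0,0,0],"hand":0},{"translation":[-0.434,-0.323,0.943],"rotation":[0,0,0],"hand":0},{"translation":[-0.434,-0.323,0.943],"rotation":[0,0,0],"hand":0}]'|grep tcp; python3 -m handwheel '[{"translation":[0,0,0.06],"rotation":[0,0,0],"hand":0},{"translation":[0,0,0.12],"rotation":[0,0,0],"hand":0},{"translation":[0,0,0.17],"rotation":[0,0,0],"hand":0},{"translation":[0,0,0.22],"rotation":[0,0,0],"hand":0},{"translation":[0,0,0.255],"rotation":[0,0,0],"hand":0},{"translation":[0,0,0.255],"rotation":[0,0,0],"hand":0},{"translation":[0,0,0.255],"rotation":[0,0,0],"hand":0},{"translation":[0,0,0.255],"rotation":[0,0,0],"hand":0}]'; python3 -m handwheel '[{"translation":[0,0,-0.13],"rotation":[0,0,0],"hand":0},{"translation":[0,0,-0.26],"rotation":[0,0,0],"hand":0},{"translation":[0,0.2,-0.26],"rotation":[0,0,0],"hand":0},{"translation":[0,0.45,-0.26],"rotation":[0,0,0],"hand":0},{"translation":[0,0.64,-0.26],"rotation":[0,0,0],"hand":0},{"translation":[0,0.64,-0.26],"rotation":[0,0,0],"hand":0},{"translation":[0,0.64,-0.26],"rotation":[0,0,0],"hand":0}]'; python3 lid.py side s_fl.png; python3 -c "
from h import *
to(.4113,-.005,.085,-.12)"
```

```text
tcp_pos: [0.4218, 0.0903, 0.0846]
time: 20.0
tcp_pos: [0.4239, 0.0904, 0.0476]
orientation: [-3.142, -0.001, -0.122]
wrist_force: [-1.0, -1.2, -0.1]
gripper_width: -0.0001
time: 20.58
tcp_pos: [0.4121, -0.0061, 0.0867]
orientation: [-3.142, -0.001, -0.125]
wrist_force: [0.3, -0.5, 0.5]
gripper_width: 0.0004
mid 30 0.0525 [0.4842 0.0648]
front 29 0.0512 [0.4533 0.0585]
hinge 25 0.0519 [0.5438 0.0576]
FL 56 0.0013 [0.4229 0.0903]
FR 67 0.0593 [ 0.4113 -0.005 ]
L 60 0.0547 [0.513  0.1358]
R 13 0.0591 [ 0.488  -0.0706]
lid [496.2  33.2] [157.8 140.8] 83.3
pos [ 0.4121 -0.0052  0.0866] shift [-0.005 -0.     0.01 ] rows 0.0 turn [-0.    -0.    -0.002] rows 0.0
```

```bash
python3 -m handwheel '[{"translation":[0,0,0.06],"rotation":[0,0,0],"hand":0},{"translation":[0,0,0.12],"rotation":[0,0,0],"hand":0},{"translation":[0,0,0.17],"rotation":[0,0,0],"hand":0},{"translation":[0,0,0.22],"rotation":[0,0,0],"hand":0},{"translation":[0,0,0.26],"rotation":[0,0,0],"hand":0},{"translation":[0,0,0.26],"rotation":[0,0,0],"hand":0},{"translation":[0,0,0.26],"rotation":[0,0,0],"hand":0},{"translation":[0,0,0.26],"rotation":[0,0,0],"hand":0}]'; python3 -m handwheel '[{"translation":[0,0,-0.25],"rotation":[0,0,0],"hand":0},{"translation":[0,0,-0.5],"rotation":[0,0,0],"hand":0},{"translation":[0,0,-0.7],"rotation":[0,0,0],"hand":0},{"translation":[0.2,0.13,-0.9],"rotation":[0,0,0],"hand":0},{"translation":[0.4,0.26,-0.9],"rotation":[0,0,0],"hand":0},{"translation":[0.56,0.373,-0.9],"rotation":[0,0,0],"hand":0},{"translation":[0.56,0.373,-0.9],"rotation":[0,0,0],"hand":0}]';python3 lid.py wrist w_fr.png; python3 -c "
from h import *
to(.488,-.0706,.085,-.12)"
```

```text
time: 21.3
tcp_pos: [0.4122, -0.0047, 0.0474]
orientation: [3.142, -0.0, -0.121]
wrist_force: [-0.4, -0.2, -0.0]
gripper_width: -0.0001
time: 21.88
tcp_pos: [0.4932, -0.0742, 0.1834]
orientation: [3.14, -0.006, -0.123]
wrist_force: [-2.1, -0.4, -0.3]
gripper_width: -0.0004
mid 294 0.0546 [0.4842 0.0648]
front 275 0.0528 [0.4533 0.0585]
hinge 292 0.0546 [0.5438 0.0576]
FL 335 0.0455 [0.4229 0.0903]
FR 207 0.0459 [ 0.4113 -0.005 ]
L 0  [0.513  0.1358]
R 181 0.0635 [ 0.488  -0.0706]
lid [494.4  21.1] [133.7 140.8] 83.1
pos [ 0.4905 -0.0723  0.1826] shift [-0.019 -0.01   0.651] rows 2.3 turn [ 0.    -0.001 -0.002] rows 0.0
```

View pics/w_fr.png

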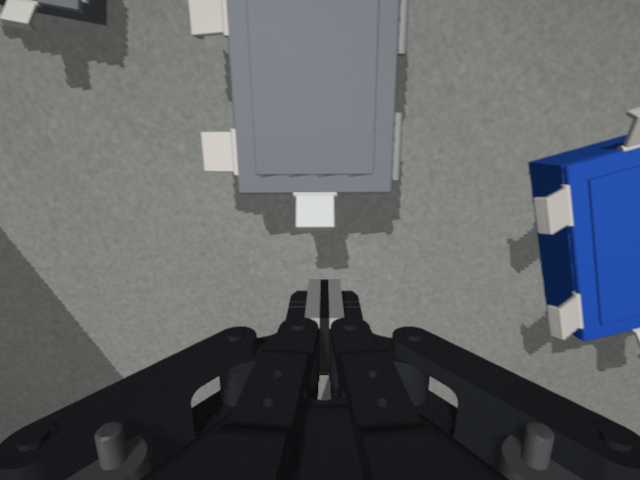

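Both front tabs now read 45.6 mm, as expected when snapped; they show at (218,150) and (205,15). The right tab at (315,210) is still raised and comes next.

```bash
python3 -m handwheel '[{"translation":[-0.019,-0.01,0.25],"rotation":[0,0,0],"hand":0},{"translation":[-0.019,-0.01,0.5],"rotation":[0,0,0],"hand":0},{"translation":[-0.019,-0.01,0.65],"rotation":[0,0,0],"hand":0},{"translation":[-0.019,-0.01,0.72],"rotation":[0,0,0],"hand":0},{"translation":[-0.019,-0.01,0.78],"rotation":[0,0,0],"hand":0},{"translation":[-0.019,-0.01,0.84],"rotation":[0,0,0],"hand":0},{"translation":[-0.019,-0.01,0.9],"rotation":[0,0,0],"hand":0},{"translation":[-0.019,-0.01,0.9],"rotation":[0,0,0],"hand":0},{"translation":[-0.019,-0.01,0.9],"rotation":[0,0,0],"hand":0}]'; python3 -m handwheel '[{"translation":[0,0,-0.25],"rotation":[0,0,0],"hand":0},{"translation":[0,0,-0.5],"rotation":[0,0,0],"hand":0},{"translation":[0,-0.2,-0.6],"rotation":[0,0,0],"hand":0},{"translation":[0,-0.45,-0.6],"rotation":[0,0,0],"hand":0},{"translation":[0,-0.7,-0.6],"rotation":[0,0,0],"hand":0},{"translation":[0,-0.9,-0.6],"rotation":[0,0,0],"hand":0},{"translation":[0,-1,-0.6],"rotation":[0,0,0],"hand":0},{"translation":[0,-1,-0.6],"rotation":[0,0,0],"hand":0}]'; python3 -c "
from h import *
to(.513,.1358,.085,-.12)"
```

```text
time: 22.68
tcp_pos: [0.486, -0.0686, 0.0475]
orientation: [-3.142, -0.001, -0.121]
wrist_force: [0.1, -0.5, 0.0]
gripper_width: 0.0002
time: 23.35
tcp_pos: [0.5042, 0.0833, 0.1377]
orientation: [-3.14, -0.001, -0.118]
wrist_force: [-0.7, 0.6, -0.2]
gripper_width: 0.0
pos [0.5042 0.0833 0.1377] shift [ 0.017 -0.354  0.352] rows 1.8 turn [-0.001 -0.001  0.001] rows 0.0
```

```bash
python3 -m handwheel '[{"translation":[0.017,-0.2,0],"rotation":[0,0,0],"hand":0},{"translation":[0.017,-0.354,0],"rotation":[0,0,0],"hand":0},{"translation":[0.017,-0.354,0.15],"rotation":[0,0,0],"hand":0},{"translation":[0.017,-0.354,0.35],"rotation":[0,0,0],"hand":0},{"translation":[0.017,-0.354,0.42],"rotation":[0,0,0],"hand":0},{"translation":[0.017,-0.354,0.48],"rotation":[0,0,0],"hand":0},{"translation":[0.017,-0.354,0.54],"rotation":[0,0,0],"hand":0},{"translation":[0.017,-0.354,0.6],"rotation":[0,0,0],"hand":0},{"translation":[0.017,-0.354,0.6],"rotation":[0,0,0],"hand":0},{"translation":[0.017,-0.354,0.6],"rotation":[0,0,0],"hand":0}]'; python3 -m handwheel '[{"translation":[0,0,-0.25],"rotation":[0,0,0],"hand":0},{"translation":[0,0,-0.5],"rotation":[0,0,0],"hand":0},{"translation":[0,-0.1,-0.75],"rotation":[0,0,0],"hand":0},{"translation":[0,-0.1,-1],"rotation":[0,0,0],"hand":0},{"translation":[0,-0.1,-1],"rotation":[0,0,0],"hand":0},{"translation":[0,-0.1,-1],"rotation":[0,0,0],"hand":0},{"translation":[0,-0.1,-1],"rotation":[0,0,0],"hand":0}]'; python3 lid.py wrist w_end.png;  python3 lid.py scene s_end.png
python3 - <<'E'
from h import *
for c in ['side','scene']:
    p=snap(c); save(p,c+'_fin.png'); W=cloud(p)
    for n,x,y in [('tongs',.498,-.292),]:
        m=(abs(W[...,0]-x)<.05)&(abs(W[...,1]-y)<.05)&(W[...,2]>.1)&(W[...,2]<.13); print(c,n,m.sum(),np.median(W[m],0) if m.sum() else '')
E
```

```text
time: 24.18
tcp_pos: [0.5138, 0.1323, 0.0479]
orientation: [-3.141, -0.001, -0.122]
wrist_force: [0.6, 1.1, 0.1]
gripper_width: -0.0003
time: 24.77
tcp_pos: [0.5147, 0.147, 0.1972]
orientation: [3.141, -0.0, -0.122]
wrist_force: [-0.1, -0.3, -1.1]
gripper_width: 0.0003
mid 0  [0.4842 0.0648]
front 126 0.0528 [0.4533 0.0585]
hinge 130 0.0547 [0.5438 0.0576]
FL 199 0.0454 [0.4229 0.0903]
FR 0  [ 0.4113 -0.005 ]
L 245 0.0444 [0.513  0.1358]
R 0  [ 0.488  -0.0706]
lid [497.   43.7] [136.8 140.3] 83.1
mid 19 0.0524 [0.4842 0.0648]
front 17 0.0509 [0.4533 0.0585]
hinge 25 0.0524 [0.5438 0.0576]
FL 21 0.0416 [0.4229 0.0903]
FR 18 0.0425 [ 0.4113 -0.005 ]
L 21 0.0415 [0.513  0.1358]
R 50 0.0033 [ 0.488  -0.0706]
lid [497.5  33. ] [157.7 143.3] 83.1
side tongs 91 [ 0.49946377 -0.28764415  0.11495664]
scene tongs 149 [ 0.50159079 -0.29698309  0.11589388]
```

Run:
```python
from h import *
a=cv2.imread('pics/side_fin.png'); b=cv2.imread('pics/scene_fin.png')
A=cv2.resize(a[130:330,260:400],None,fx=2.8,fy=2.8); B=cv2.resize(b[160:360,190:400],None,fx=1.9,fy=2.8*1.0)
h=560; cv2.imwrite('pics/fin.png',np.hstack([A[:h],B[:h]]))
p=snap('side'); W=cloud(p)
c=np.array([.5005,.0326]); an=np.radians(-6.9); X=np.array([np.cos(an),np.sin(an)]); Y=np.array([-X[1],X[0]])
q=snap('scene')
for n,V in (('side',W),('scene',cloud(q))):
    d=V[...,:2]-c; u=d@X; v=d@Y; z=V[...,2]
    for r in (.085,.09,.095,.1,.105,.11): 
        m=(abs(u)<.01)&(abs(v+r)<.0025)&(z>.02); print(n,r,m.sum(),np.round(np.median(z[m]),4) if m.sum() else '')
```

```text
side 0.085 11 0.0489
side 0.09 8 0.0474
side 0.095 10 0.0457
side 0.1 7 0.0452
side 0.105 4 0.044
side 0.11 0 
scene 0.085 20 0.0496
scene 0.09 22 0.048
scene 0.095 19 0.0466
scene 0.1 20 0.0446
scene 0.105 21 0.0438
scene 0.11 14 0.0424
```

View pics/fin.png

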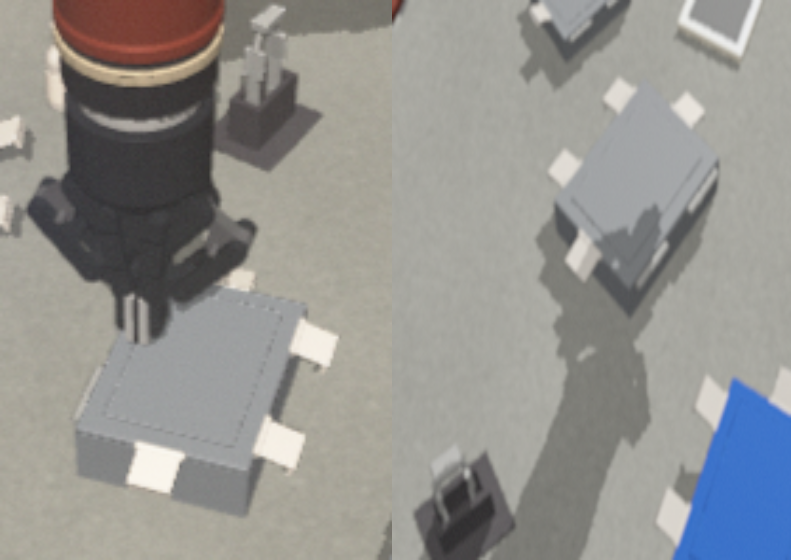

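The picture shows the lid shut and all four tabs sloping down, with the right one at (582,255). The tweezers stand upright at (265,60) in the left half. The robot is clear of everything, so I'm handing in.

```bash
python3 -c "
from h import *
print(ctrl.finish_job())"
```

```text
the job is handed in; nothing more can be done
None
```

I carried out the whole job in about 25 s of robot time and handed it in; no verdict was reported.

**What I did:** I took the tweezers from their stand and picked the bridge up by its middle tooth. I lowered it to the case floor before letting go, then put the tweezers back in the pocket. I pushed the lid shut from behind and pressed the front left, front right, right and left tabs in turn.

**Last checks:**
- **Bridge:** its top measured about 16 mm after I let go, which fits lying on the case floor. It can't be seen since the lid was shut.
- **Lid:** its face measured 51–55 mm all over, as it should when shut.
- **Tabs:** all four ends measured about 42–46 mm, which fits snapped down; raised they were at about 63 mm.
- **Tweezers:** they stand upright in the pocket; right after I let go their top was at 118 mm, about 2 mm from the pocket's centre.
- **Bystanders:** nothing was seen to move. I only compared the crown, the jar and the dropper bottle by eye in the pictures.

**Readings that disagreed:**
- The scene and side cameras differed by 3–10 mm in y, so I relied on the wrist camera for every grasp and placement.
- One side-camera reading of the front left tab and one scene-camera reading of the right tab hit the bench instead. Later wrist readings (front left) and repeat side and scene readings (right) showed both tabs snapped.

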